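Fill the shaker bottle with mixing balls from the scoop

ROBOT

A 6-joint arm with a two-finger parallel gripper is mounted at the origin on the work surface. World frame = base frame: x ahead of the robot, y to its left, z up, the work surface at z = 0. Lengths are in m, angles in rad, forces in N, time in s.
With the tool pointing down it reaches from about 0.25 to 0.8 m from the base axis. Payload 8.5 kg.
Tool frame: the origin (TCP) lies at the very end of the fingers, on their centre line; the grasp point (between the pads) lies 19 mm behind it (hold_point_z is the distance from the TCP to the grasp point, in m); z points along the fingers, y is the line along which they close (so a half turn about z gives the same grasp; the last joint's range is limited). The gripper opens to 85 mm and grips with 20 to 120 N. Pads are 22 mm wide; open, the fingers measure 114 mm over their backs; the gripper's body (76 mm by 85 mm) begins 54 mm behind the grasp point. The pads swing forward as they close: fully open they stand 13 mm farther back than shut.
Start: joints at [1.17, 0.238, -0.013, 1.319, 0, 1.571], TCP at [0.205, 0.483, 0.231] pointing down, gripper open.
Joint ranges: [-2.66, 2.66], [-1.03, 1.9], [-1.14, 1.46], [-1.82, 2.27], [-1.45, 1.34], [-3.14, 3.14]. Speed limits (rad/s): [2.22, 2.22, 2.79, 3.14, 3.14, 3.14].

INTERFACE

Orientations are given as a unit quaternion [w, x, y, z].
In Python, from rig import * gives the robot as it stands.
- The arm moves only by the tool move_arm, never from a script. Its argument "motion" is a list of rows, each a list of 3 entries, a list of its own where there are three numbers: the shift along the tool's x, y, z in m, then the turn, a rotation vector about the tool's x, y, z in rad, then the closure, from -1 (fully open) to 1 (shut). A call has 1 to 12 rows; each row is the pose to reach, as a shift and turn from the pose commanded when the call began, along the tool's axes at that moment; what a row does not reach only later rows make up. A row lasts 1/8 s, in which the tool goes at most 62.5 mm and 10.7 degrees, less where a joint would pass 70% of its speed; a pose out of reach is approached as far as the arm can. A call with a gripper value outside its range is refused whole. The fingers move at their own pace and stop on an object; "grip_force" is the grip in N (left out, the last holds). Time passes only in rows, so rows that repeat a pose let the fingers close. It gives the time, the measured TCP pose, the force, the opening and the grip force at its end, in the units of the state.
- sense(): the state, without advancing time (a new reading comes with each control period).
- get_image(name): name is "scene" or "top" or "wrist"; returns the picture (480x640x3 uint8, red, green, blue); there is no depth.
- camera_model(name): a dict with "camera_matrix" (3x3 intrinsics, pixels), "pose" (4x4, takes a point from camera to world coordinates). Camera axes: x right, y up, looking along -z (the intrinsics and any distortion apply to the point x, -y, -z); pixel columns grow to the right and rows downward; lengths in m; the calibration is good to about 2 mm. A picture is of the moment at which its call begins: read the wrist's pose just before it. camera_model takes no time and is no camera call; for the wrist camera it gives the pose at the moment of the call.
- job_done(): hands the job in; it is judged then, once.
The state is a dict: "clock": time; "qpos": joint angles; "dq": joint speeds; "joint_torque": joint torques, N m; "position": TCP position; "orientation": TCP orientation; "wrist_force": force on the tool from outside, world axes, zero at the start; "torque": the same for the moment, N m; "opening": opening from 0.0 (shut) to 1.0 (fully open); "grasp_force": force on a finger pad.
Only numpy, scipy, OpenCV 4.12 (cv2) and the standard library are available. Lean on these libraries where they do the work, as an engineer would, in place of code of your own. Each camera call takes 0.05 s, during which the arm holds its last target. There are 200 camera calls.

TASK

Draw the white scoop with its four steel mixing balls up out of its wooden dock without spilling them, then tip it nose-down over the green funnel so that all four balls run through into the clear bottle below. Finish while still holding the empty scoop, raised above the funnel, steeply nose-down and touching nothing but your gripper. Leave the other things on the bench where they are.

Things in the scene. Friction and masses are not known exactly. Their poses are not given: they have to be found in the camera images.
- scoop: white open-nosed pan 121 x 56 mm, walls 36 high, 3 thick; origin on its underside below the handle; x to the open nose (lip at +66, rear at -55 mm), z up. Floor flat, then from x = +25 climbs 17 degrees to the lip, 15 mm above the underside; nose opening 42 wide. Empties when tipped 45 to 60 degrees. About 0.16 kg, balanced within 10 mm of the handle. Starts standing in the dock
- scoop_grip (a point): centre of the scoop's red handle, a square-edged bar across the scoop (along its y): 64 mm long, 16 mm thick along the scoop's x, 22 mm high; 91 mm above the scoop's underside; free space under the bar down to the balls (55 mm); axes as the scoop's. Take it from above with the fingers closing along the scoop's x
- scoop_nose (a point): middle of the scoop's nose lip, 65 mm ahead (x) and 76 mm below the handle's centre; axes as the scoop's
- dock: fixed wooden block 154 x 96 x 45 mm (x, y, z) with a well 134 x 76 mm, 35 mm deep, in which the scoop stands with some 5 mm play all round; origin at the centre of its underside, the well's floor 10 mm higher
- bottle: fixed clear shaker bottle, outside 52 mm across, 95 mm high, on a dark steel foot 90 mm across, with a green funnel fixed in its mouth; origin at the centre of the underside, on the bottle's axis, z up
- funnel_mouth (a point): centre of the funnel's round mouth, level with its rim, 160 mm above the bench; the mouth is 136 mm across outside, 130 inside, the cone below narrows to a throat 38 mm across inside
- bottle_in (a point): centre of the bottle's inner floor, 14 mm above the bench; inside it is 46 mm across
- ball0_center (a point): centre of steel mixing ball 0, 16 mm across, 17 g; starts lying loose on the flat floor of the scoop
- ball1_center (a point): centre of steel mixing ball 1, 16 mm across, 17 g; starts lying loose on the flat floor of the scoop
- ball2_center (a point): centre of steel mixing ball 2, 16 mm across, 17 g; starts lying loose on the flat floor of the scoop
- ball3_center (a point): centre of steel mixing ball 3, 16 mm across, 17 g; starts lying loose on the flat floor of the scoop
- spray: white spray bottle with yellow trigger head, 70 mm across, 200 mm high; origin at its underside; a bystander, to be left alone
- pot_white: white-lidded pot, 72 mm across, 75 mm high; origin at its underside; a bystander, to be left alone
- pot_green: green-lidded pot, 64 mm across, 50 mm high; origin at its underside; a bystander, to be left alone
- tape: roll of yellow tape lying flat, 90 mm across, 24 mm high; origin at its underside; a bystander, to be left alone
- knife: broad filling knife lying flat, wooden handle, 210 mm long, 18 mm high, blade to +x; origin at its underside; a bystander, to be left alone
- marker: blue marker pen lying flat along its x, 120 mm long, 16 mm thick; origin at its underside; a bystander, to be left alone
- cup: blue cup, 80 mm across, 70 mm high; origin at its underside; a bystander, to be left alone

How it is judged:
On the way, in this order (a step that is already met when the one before it is completed fails the run):
1. the scoop is drawn up clear of the dock, level, with all four balls in it (z of scoop in the frame of dock above 0.055 m and angle between scoop's own z axis and vertical below 0.4 rad and contact force between scoop and the fingers above 1 N and x of ball0_center in the frame of scoop between -0.056 and 0.066 m and z of ball0_center in the frame of scoop between 0 and 0.05 m and y of ball0_center in the frame of scoop between -0.03 and 0.03 m and x of ball1_center in the frame of scoop between -0.056 and 0.066 m and z of ball1_center in the frame of scoop between 0 and 0.05 m and y of ball1_center in the frame of scoop between -0.03 and 0.03 m and x of ball2_center in the frame of scoop between -0.056 and 0.066 m and z of ball2_center in the frame of scoop between 0 and 0.05 m and y of ball2_center in the frame of scoop between -0.03 and 0.03 m and x of ball3_center in the frame of scoop between -0.056 and 0.066 m and z of ball3_center in the frame of scoop between 0 and 0.05 m and y of ball3_center in the frame of scoop between -0.03 and 0.03 m), for 0.1 s.
2. all four balls are inside the bottle, poured while the scoop is held up (horizontal distance between each of ball0_center, ball1_center, ball2_center, ball3_center and bottle_in below 0.026 m and height (world z) of each of ball0_center, ball1_center, ball2_center, ball3_center below 0.085 m and contact force between scoop and the fingers above 1 N and height (world z) of scoop_grip above 0.16 m), for 0.2 s.
At the end, for the whole second after the job is handed in: All four balls in the bottle (within 26 mm of its axis, below the rim); scoop held still by the fingers alone, nose 30 degrees or more below level, lip over 150 mm up and within 100 mm of the funnel axis, handle over 190 mm up; bystanders within 30 mm of their starts (horizontal distance between each of ball0_center, ball1_center, ball2_center, ball3_center and bottle_in below 0.026 m and height (world z) of each of ball0_center, ball1_center, ball2_center, ball3_center below 0.085 m and contact force between scoop and the fingers above 1 N and angle between scoop's own x axis and vertical above 2.1 rad and height (world z) of scoop_nose above 0.15 m and height (world z) of scoop_grip above 0.19 m and horizontal distance between scoop_nose and funnel_mouth below 0.1 m and linear speed of scoop below 0.03 m/s and contact force between scoop and bottle below 0.3 N and contact force between scoop and dock below 0.3 N and contact force between scoop and spray below 0.3 N and contact force between scoop and pot_white below 0.3 N and contact force between scoop and pot_green below 0.3 N and contact force between scoop and tape below 0.3 N and contact force between scoop and knife below 0.3 N and contact force between scoop and marker below 0.3 N and contact force between scoop and cup below 0.3 N and distance of each of spray, pot_white, pot_green, tape, knife, marker, cup from where it was at the start of the episode below 0.03 m); the arm keeps its last pose, push and grip.
It fails at once if a bystander is pushed more than 40 mm (distance of any of spray, pot_white, pot_green, tape, knife, marker, cup from where it was at the start of the episode above 0.04 m).
It also fails if it takes over 42 s, if anything falls off the work surface, if the arm or the gripper's body presses on something with over 40 N, if the wrist force passes 120 N, or if a joint passes its speed limit or range.

## Working session

There is one attempt and no reset: what is moved stays moved. The work goes in short steps, Python scripts to look and compute and a tool call to move; the robot and the scene stay as the last step left them, time stands still between calls to the robot, and variables do not carry over. Pictures are saved under pics/ and viewed, at most 10 in all, crops included, and the job is handed in when it is done.

Besides the shell and the picture viewer there is one more tool, called as a command line: name --argument value ..., lists and objects as JSON in quotes. move_arm: Moves the arm, as the interface text tells. Its arguments: {"type":"object","properties":{"motion":{"type":"array","items":{"type":"array"}},"grip_force":{"type":"number"}},"required":["motion"]}

```bash
mkdir -p pics; python3 - <<'E'
from rig import *
import cv2,numpy as np
for n in("scene","top"):
    cv2.imwrite(f"pics/{n}0.png",get_image(n)[:,:,::-1]); m=camera_model(n); print(n,np.round(m["camera_matrix"],1).tolist(),np.round(m["pose"],3).tolist(),[k for k in m])
print(sense())
E
```

```text
scene [[479.5, 0.0, 322.7], [0.0, 479.5, 238.1], [0.0, 0.0, 1.0]] [[0.219, -0.682, 0.698, 1.451], [0.976, 0.161, -0.149, -0.204], [-0.01, 0.714, 0.701, 1.016], [0.0, 0.0, 0.0, 1.0]] ['camera_matrix', 'pose']
top [[509.1, 0.0, 329.1], [0.0, 509.1, 244.2], [0.0, 0.0, 1.0]] [[-0.018, 0.983, -0.185, 0.367], [-1.0, -0.018, 0.003, 0.02], [0.0, 0.185, 0.983, 1.351], [0.0, 0.0, 0.0, 1.0]] ['camera_matrix', 'pose']
{'clock': 0.1, 'qpos': array([ 1.17000342e+00,  2.38729265e-01, -1.41237456e-02,  1.31918684e+00,
       -8.19019313e-07,  1.57078623e+00]), 'dq': array([-0.00024163, -0.00053136,  0.00229151,  0.00101797, -0.00144899,
        0.00052765]), 'joint_torque': array([-4.80529652e-04, -5.39718032e+01,  3.46997666e+01,  1.34288025e-02,
       -1.98473157e-05,  3.81390876e-06]), 'position': array([0.20469402, 0.48307798, 0.23075544]), 'orientation': array([-1.23368739e-04,  1.99052879e-01,  9.79988553e-01, -6.09401795e-04]), 'wrist_force': array([ 0.92045773, -0.95554925, -0.34062862]), 'torque': array([ 0.03637607, -0.04152284,  0.01536757]), 'grasp_force': 0.0, 'opening': 0.998100801219337}
```

View pics/top0.png

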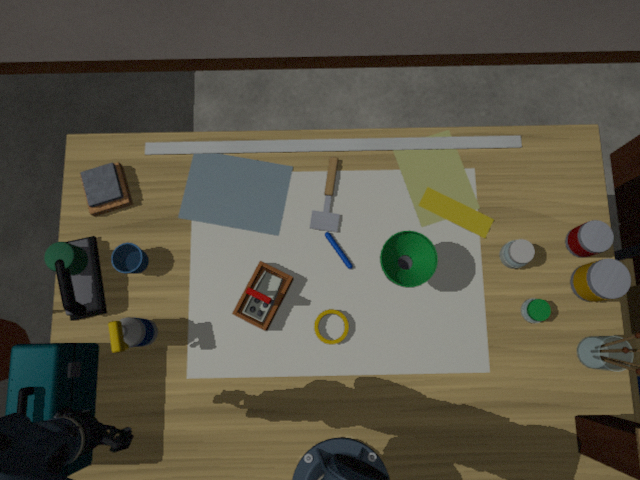

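View pics/scene0.png

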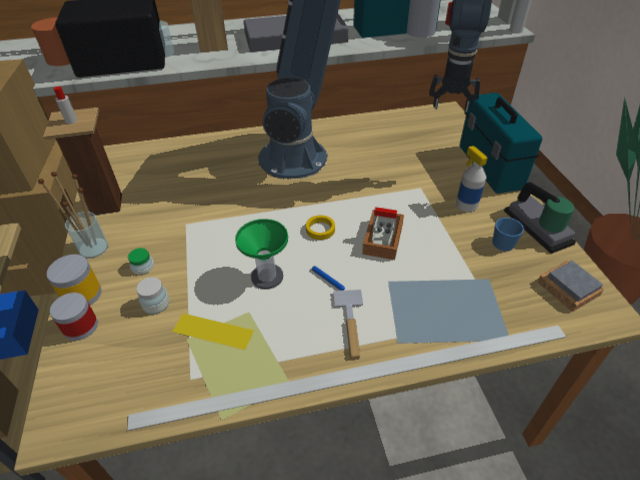

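The top view shows the dock at about (263,296), with the red handle at (259,297). The funnel mouth is at (408,259), the tape at (332,326) and the marker at (339,250). I'll measure the handle and the funnel next.

```bash
cat > h.py <<'E'
from rig import *
import cv2,numpy as np
def ray(m,u,v):
    d=np.linalg.inv(m["camera_matrix"])@[u,v,1]; P=np.array(m["pose"]); return P[:3,3],P[:3,:3]@(d*[1,-1,-1])
def onz(m,u,v,z):
    o,d=ray(m,u,v); return o+d*(z-o[2])/d[2]
def proj(m,p):
    P=np.array(m["pose"]); c=P[:3,:3].T@(np.array(p)-P[:3,3]); q=m["camera_matrix"]@(c*[1,-1,-1]); return q[:2]/q[2]
def blob(mask,k=0):
    cs=sorted(cv2.findContours(mask,cv2.RETR_EXTERNAL,cv2.CHAIN_APPROX_NONE)[0],key=cv2.contourArea); return cs[-1-k]
def red(im): 
    h=cv2.cvtColor(im,cv2.COLOR_RGB2HSV); return cv2.inRange(h,(0,170,110),(7,255,255))|cv2.inRange(h,(173,170,110),(180,255,255))
def green(im):
    h=cv2.cvtColor(im,cv2.COLOR_RGB2HSV); return cv2.inRange(h,(50,130,30),(85,255,255))
E
python3 - <<'E'
from h import *
for n,roi in(("top",(220,255,310,335)),("scene",(360,200,410,265))):
    im=cv2.cvtColor(cv2.imread(f"pics/{n}0.png"),cv2.COLOR_BGR2RGB); m=camera_model(n)
    x0,y0,x1,y1=roi; r=red(im); mm=np.zeros_like(r); mm[y0:y1,x0:x1]=r[y0:y1,x0:x1]
    c=blob(mm).reshape(-1,2); rect=cv2.minAreaRect(c); print(n,rect)
    w=np.array([onz(m,u,v,.112)[:2] for u,v in cv2.boxPoints(rect)]);print("handle",w.mean(0),w.round(3).tolist())
    g=green(im)
    gm=np.zeros_like(g); b=(370,220,450,300) if n=="top" else (225,210,300,262); gm[b[1]:b[3],b[0]:b[2]]=g[b[1]:b[3],b[0]:b[2]]
    c=blob(gm).reshape(-1,2); e=cv2.convexHull(c).reshape(-1,2)
    w=np.array([onz(m,u,v,.160)[:2] for u,v in e]).astype(np.float32); print("funnel",cv2.minEnclosingCircle(w), cv2.fitEllipse(w))
    cv2.imwrite(f"pics/{n}_crop.png",cv2.resize(im[y0-5:y1+5,x0-10:x1+10,::-1],None,fx=6,fy=6,interpolation=2))
E
```

```text
top ((257.5000305175781, 295.0000305175781), (25.043960571289062, 5.81377649307251), 26.56505012512207)
handle [0.47729371 0.19169539] [[0.485, 0.222], [0.498, 0.216], [0.469, 0.161], [0.457, 0.168]]
funnel ((0.5539799928665161, -0.1714194267988205), 0.06730519980192184) ((0.5533653497695923, -0.17171573638916016), (0.13236019015312195, 0.1341269463300705), 27.49396324157715)
scene ((385.9237976074219, 210.21995544433594), (21.818653106689453, 4.632410526275635), 13.392498970031738)
handle [0.48129825 0.18894406] [[0.473, 0.159], [0.455, 0.167], [0.49, 0.22], [0.508, 0.21]]
funnel ((0.5627081990242004, -0.17216156423091888), 0.07276841253042221) ((0.5605186223983765, -0.1731688380241394), (0.13222572207450867, 0.14353057742118835), 89.84797668457031)
```

View pics/top_crop.png

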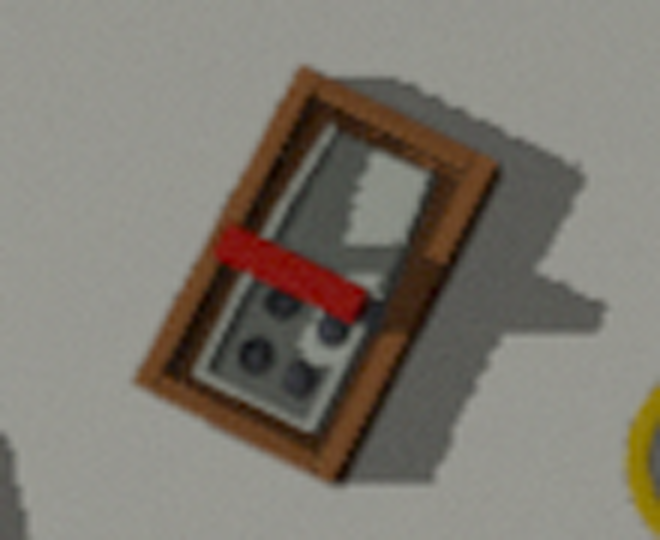

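The scoop's rear, with the four balls, faces the robot, and its nose points away at a heading of about -29°. I'll travel above the handle first, keeping the orientation, so I can also see the sign of the wrist joint.

move_arm --motion '[[[-0.05, -0.022, 0], [0, 0, 0], -1], [[-0.1, -0.045, 0], [0, 0, 0], -1], [[-0.153, -0.068, 0], [0, 0, 0], -1], [[-0.206, -0.092, 0], [0, 0, 0], -1], [[-0.26, -0.115, 0], [0, 0, 0], -1], [[-0.314, -0.14, 0], [0, 0, 0], -1], [[-0.367, -0.163, 0], [0, 0, 0], -1], [[-0.367, -0.163, 0], [0, 0, 0], -1]]' --grip_force 80

```text
clock: 1.1
position: [0.4812, 0.1872, 0.2307]
orientation: [-0.0, 0.202, 0.979, -0.0]
wrist_force: [-0.3, 0.6, -0.4]
opening: 1.0
grasp_force: 0.0
```

```bash
python3 - <<'E'
import rig
print([n for n in dir(rig) if n[0]!='_']); s=rig.sense(); print(s["clock"],s["qpos"].round(3),s["position"].round(4),s["orientation"].round(3))
E
```

```text
['Unreachable', 'camera_model', 'get_image', 'hold_point_z', 'job_done', 'sense']
1.1 [ 3.710e-01  2.240e-01 -3.400e-02  1.313e+00 -1.000e-03  7.770e-01] [0.4812 0.1872 0.2307] [-0.     0.202  0.979 -0.   ]
```

move_arm --motion '[[[0, 0, 0], [0, 0, -0.185], -1], [[0, 0, 0], [0, 0, -0.37], -1], [[0, 0, 0], [0, 0, -0.555], -1], [[0, 0, 0], [0, 0, -0.74], -1], [[0, 0, 0], [0, 0, -0.925], -1], [[0, 0, 0], [0, 0, -1.11], -1], [[0, 0, 0], [0, 0, -1.295], -1], [[0, 0, 0], [0, 0, -1.47], -1], [[0, 0, 0], [0, 0, -1.47], -1]]'

```text
clock: 2.22
position: [0.4784, 0.1907, 0.2311]
orientation: [-0.0, -0.509, 0.861, 0.0]
wrist_force: [-0.3, 0.8, -0.6]
opening: 0.995
grasp_force: 0.0
```

```bash
python3 - <<'E'
from h import *
s=sense(); print(s["clock"],s["qpos"].round(3),s["position"].round(4),s["orientation"].round(3))
m=camera_model("wrist"); im=get_image("wrist"); cv2.imwrite("pics/w1.png",im[:,:,::-1])
c=blob(red(im)); r=cv2.minAreaRect(c); print(r,np.round(m["pose"],3).tolist())
w=np.array([onz(m,u,v,.112) for u,v in cv2.boxPoints(r)])[:,:2]; print(w.mean(0),w.round(4).tolist())
for i in(0,1): d=w[i+1]-w[i]; print(np.linalg.norm(d),np.degrees(np.arctan2(d[1],d[0])))
E
```

```text
2.225 [ 0.379  0.222 -0.036  1.314  0.    -0.69 ] [0.4784 0.1907 0.2311] [-0.    -0.509  0.861  0.   ]
((327.37158203125, 230.9683074951172), (71.91610717773438, 17.788244247436523), 87.91743469238281) [[-0.876, -0.458, -0.15, 0.441], [0.482, -0.831, -0.277, 0.119], [0.002, -0.315, 0.949, 0.374], [0.0, 0.0, 0.0, 1.0]]
[0.4757782  0.19134881] [[0.4683, 0.1608], [0.4559, 0.1671], [0.4828, 0.2221], [0.4962, 0.2154]]
0.013979752980918301 153.29007331684105
0.06119111065129107 63.919094472550555
```

View pics/w1.png

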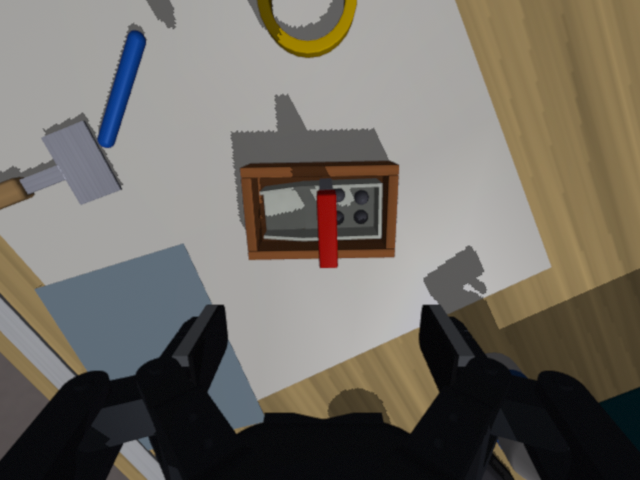

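The wrist view shows the red bar centred at (327,231), which puts it at (0.476, 0.191) with a bar heading of 63.7°. The balls sit to its right, on the rear side. Now I'll correct, descend and grasp.

move_arm --motion '[[[0.0006, 0.0025, 0.04], [0, 0, -0.04], -1], [[0.0006, 0.0025, 0.09], [0, 0, -0.04], -1], [[0.0006, 0.0025, 0.13], [0, 0, -0.04], -0.4], [[0.0006, 0.0025, 0.148], [0, 0, -0.04], -0.2], [[0.0006, 0.0025, 0.148], [0, 0, -0.04], 0.2], [[0.0006, 0.0025, 0.148], [0, 0, -0.04], 0.5], [[0.0006, 0.0025, 0.148], [0, 0, -0.04], 1], [[0.0006, 0.0025, 0.148], [0, 0, -0.04], 1], [[0.0006, 0.0025, 0.148], [0, 0, -0.04], 1], [[0.0006, 0.0025, 0.148], [0, 0, -0.04], 1]]'

```text
clock: 3.52
position: [0.4771, 0.1911, 0.0842]
orientation: [0.001, -0.527, 0.85, -0.0]
wrist_force: [-1.6, 0.8, 7.2]
opening: 0.173
grasp_force: 79.5
```

The bar is grasped. Now a smooth lift straight up.

move_arm --motion '[[[0, 0, -0.005], [0, 0, 0], 1], [[0, 0, -0.013], [0, 0, 0], 1], [[0, 0, -0.025], [0, 0, 0], 1], [[0, 0, -0.04], [0, 0, 0], 1], [[0, 0, -0.057], [0, 0, 0], 1], [[0, 0, -0.075], [0, 0, 0], 1], [[0, 0, -0.1], [0, 0, 0], 1], [[0, 0, -0.125], [0, 0, 0], 1], [[0, 0, -0.15], [0, 0, 0], 1], [[0, 0, -0.175], [0, 0, 0], 1], [[0, 0, -0.19], [0, 0, 0], 1], [[0, 0, -0.195], [0, 0, 0], 1]]'

```text
clock: 5.03
position: [0.4769, 0.1909, 0.2793]
orientation: [0.001, -0.527, 0.85, -0.0]
wrist_force: [0.2, 0.4, -2.7]
opening: 0.171
grasp_force: 78.3
```

```bash
python3 - <<'E'
from h import *
from scipy.spatial.transform import Rotation as Ro
s=sense(); print(s["clock"],s["qpos"].round(3),s["position"].round(4),s["orientation"].round(4),s["grasp_force"],s["wrist_force"].round(2))
t=get_image("top"); w=get_image("wrist")
cv2.imwrite("pics/l.png",np.hstack([cv2.resize(t[230:340,190:330],(560,440)),cv2.resize(w[100:340,180:460],(0,0),fx=.85,fy=440/240)])[:,:,::-1])
q=s["orientation"]; R=Ro.from_quat([*q[1:],q[0]]).as_matrix(); print(R.round(3).tolist())
E
```

```text
5.025 [ 0.381  0.206  0.066  1.43  -0.    -0.728] [0.4769 0.1909 0.2793] [ 6.000e-04 -5.266e-01  8.501e-01 -1.000e-04] 78.33548784255981 [ 0.18  0.44 -2.67]
[[-0.445, -0.895, 0.001], [-0.895, 0.445, 0.0], [-0.001, -0.001, -1.0]]
```

View pics/l.png

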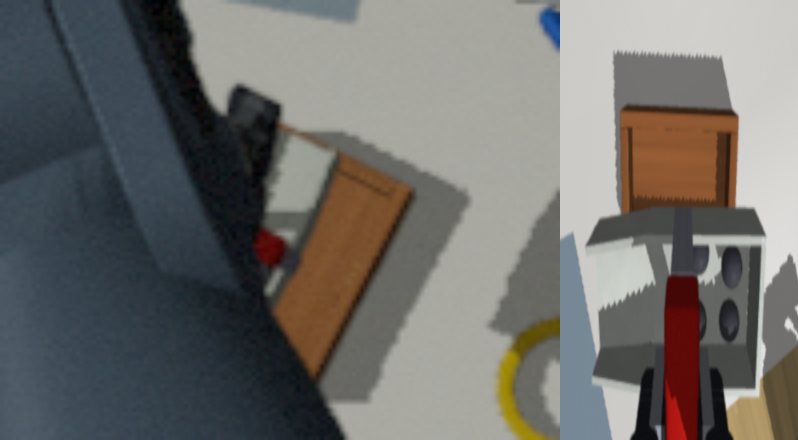

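The scoop is up and level, with all four balls visible inside at the rear. Next I'll carry it to the pour start, yawing to a heading of -100°.

move_arm --motion '[[[0.004, -0.004, 0], [0, 0, 0.026], 1], [[0.014, -0.014, 0], [0, 0, 0.09], 1], [[0.03, -0.031, 0], [0, 0, 0.19], 1], [[0.051, -0.052, 0], [0, 0, 0.32], 1], [[0.073, -0.074, 0], [0, 0, 0.46], 1], [[0.096, -0.097, 0], [0, 0, 0.6], 1], [[0.118, -0.12, 0], [0, 0, 0.745], 1], [[0.14, -0.142, 0], [0, 0, 0.885], 1], [[0.163, -0.165, 0.003], [0, 0, 1.027], 1], [[0.181, -0.183, 0.008], [0, 0, 1.142], 1], [[0.195, -0.198, 0.015], [0, 0, 1.232], 1], [[0.203, -0.206, 0.02], [0, 0, 1.283], 1]]'

```text
clock: 6.62
position: [0.5705, -0.0845, 0.2574]
orientation: [-0.001, 0.089, 0.996, -0.0]
wrist_force: [0.6, 0.4, -2.1]
opening: 0.176
grasp_force: 78.4
```

```bash
python3 - <<'E'
from h import *
from scipy.spatial.transform import Rotation as Ro
m=camera_model("wrist"); s=sense(); print(s["clock"],s["qpos"].round(3),s["position"].round(4),s["orientation"].round(4))
w=get_image("wrist"); t=get_image("scene")
cv2.imwrite("pics/p.png",np.hstack([cv2.resize(t[160:300,190:310],(375,438)),cv2.resize(w,(420,438))])[:,:,::-1])
q=s["orientation"]; R=Ro.from_quat([*q[1:],q[0]]).as_matrix(); print(R.round(3).tolist())
e=np.array([.555,-.172,.16]); print("funnel proj wrist",proj(m,e))
# plan: nose at (a,z) in heading plane rel. handle now; print TCP shift in tool y (=-heading), z(down)
# handle-to-TCP vector: 0.017 along tool z
n=-R[:,1]; u0=(e-s["position"])@n; print("axis ahead of TCP",u0,"side",(e-s["position"])@R[:,0])
z0=s["position"][2]+.017
for th in range(0,61,6):
    c,k=np.cos(np.radians(th)),np.sin(np.radians(th))
    a=u0-.025; zl=.200-.018*min(1,th/36)      # lip target
    hx=a-(.065*c-.076*k); hz=zl+(.065*k+.076*c)
    tx=hx-.017*k; tz=hz-.017*c
    print(th,"y %.3f z %.3f rot %.3f"%(-tx,-(tz-s["position"][2]),np.radians(th)))
E
```

```text
6.625 [-0.147  0.323  0.172  1.421 -0.     0.032] [ 0.5705 -0.0845  0.2574] [-6.00e-04  8.95e-02  9.96e-01 -1.00e-04]
[[-0.984, 0.178, -0.001], [0.178, 0.984, -0.0], [0.001, -0.0, -1.0]]
funnel proj wrist [205.55089203 240.86745847]
axis ahead of TCP 0.08880563275728112 side -0.0004128294598525149
0 y 0.001 z -0.002 rot 0.000
6 y -0.005 z -0.005 rot 0.105
12 y -0.012 z -0.008 rot 0.209
18 y -0.020 z -0.010 rot 0.314
24 y -0.028 z -0.011 rot 0.419
30 y -0.037 z -0.011 rot 0.524
36 y -0.046 z -0.011 rot 0.628
42 y -0.055 z -0.012 rot 0.733
48 y -0.064 z -0.012 rot 0.838
54 y -0.073 z -0.012 rot 0.942
60 y -0.082 z -0.010 rot 1.047
```

View pics/p.png

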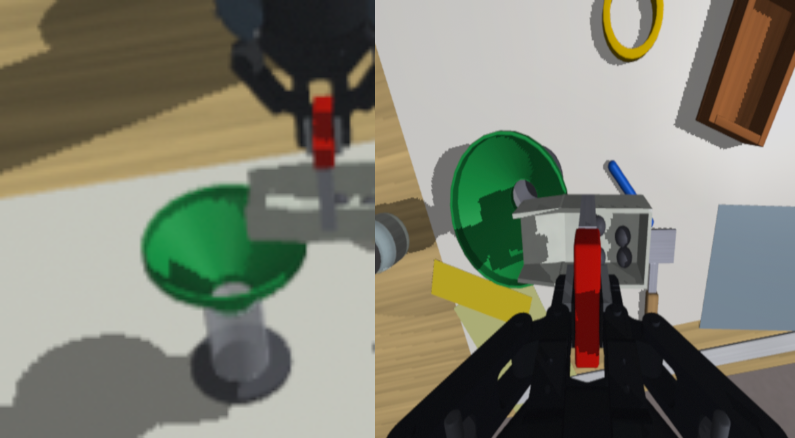

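The scoop is level, with its nose over the funnel mouth and the funnel where I measured it. I'll start a gentle pour with the lip held fixed above the mouth.

move_arm --motion '[[[0, -0.002, -0.003], [-0.05, 0, 0], 1], [[0, -0.007, -0.006], [-0.14, 0, 0], 1], [[0, -0.014, -0.009], [-0.24, 0, 0], 1], [[0, -0.02, -0.01], [-0.314, 0, 0], 1], [[0, -0.024, -0.011], [-0.365, 0, 0], 1], [[0, -0.028, -0.011], [-0.419, 0, 0], 1], [[0, -0.031, -0.011], [-0.454, 0, 0], 1], [[0, -0.034, -0.011], [-0.489, 0, 0], 1], [[0, -0.037, -0.011], [-0.524, 0, 0], 1], [[0, -0.041, -0.011], [-0.576, 0, 0], 1], [[0, -0.046, -0.011], [-0.628, 0, 0], 1], [[0, -0.046, -0.011], [-0.628, 0, 0], 1]]'

```text
clock: 8.22
position: [0.5626, -0.1289, 0.2684]
orientation: [0.026, 0.083, 0.947, 0.308]
wrist_force: [-0.1, 0.1, -2.1]
opening: 0.171
grasp_force: 78.5
```

move_arm --motion '[[[0, -0.006, -0.005], [-0.09, 0, 0], 1], [[0, -0.013, -0.009], [-0.18, 0, 0], 1], [[0, -0.019, -0.014], [-0.27, 0, 0], 1], [[0, -0.026, -0.019], [-0.367, 0, 0], 1], [[0, -0.026, -0.019], [-0.367, 0, 0], 1], [[0, -0.026, -0.019], [-0.367, 0, 0], 1], [[0, -0.026, -0.019], [-0.367, 0, 0], 1], [[0, -0.026, -0.019], [-0.367, 0, 0], 1], [[0, -0.026, -0.019], [-0.367, 0, 0], 1], [[0, -0.026, -0.019], [-0.367, 0, 0], 1]]'

```text
clock: 9.48
position: [0.5572, -0.1596, 0.2696]
orientation: [0.042, 0.076, 0.876, 0.475]
wrist_force: [-0.1, 0.4, -1.6]
opening: 0.172
grasp_force: 78.6
```

```bash
python3 - <<'E'
from h import *
s=sense(); print(s["clock"],s["qpos"].round(3),s["position"].round(4),s["orientation"].round(4),s["wrist_force"])
w=get_image("wrist"); t=get_image("scene")
cv2.imwrite("pics/p2.png",np.hstack([cv2.resize(t[160:300,190:310],(375,438)),cv2.resize(w,(420,438))])[:,:,::-1])
E
```

```text
9.475 [-0.678  0.671  0.366  1.905  0.824 -0.792] [ 0.5572 -0.1596  0.2696] [0.0415 0.0761 0.8756 0.4752] [-0.10185591  0.43343687 -1.56330095]
```

View pics/p2.png

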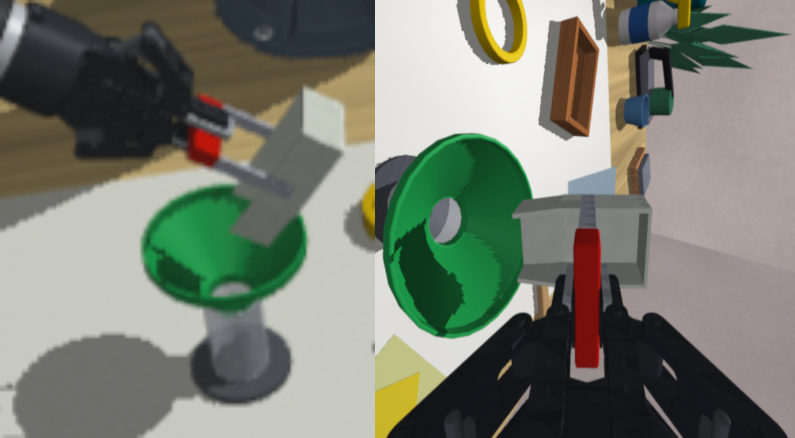

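The scoop and the funnel are both empty, and nothing touches. I'll check the bottle.

```bash
python3 - <<'E'
from h import *
a=cv2.imread("pics/scene0.png")[235:295,235:295]; t=get_image("scene")[235:295,235:295,::-1]
cv2.imwrite("pics/b.png",cv2.resize(np.hstack([a,t]),None,fx=6.5,fy=6.5,interpolation=2))
E
```

```text
(no output)
```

View pics/b.png

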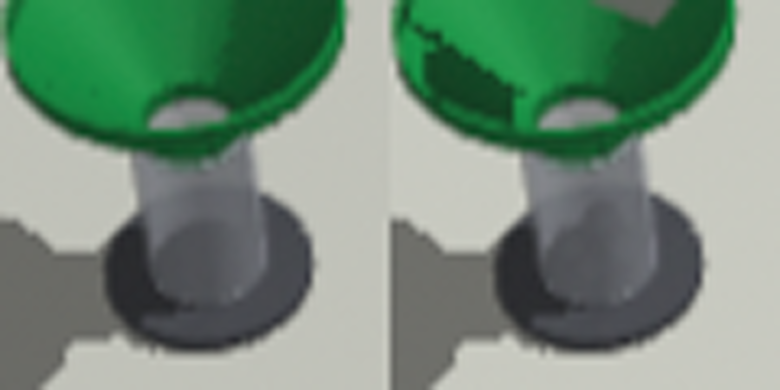

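Compared with the start, ball-shaped forms now lie in the bottle at about (585,235) in the crop. The funnel and foot area are clear.

```bash
python3 -c "
from rig import *
print(sense()['dq'].round(3)); print(job_done())"
```

```text
[-0.     0.001  0.    -0.     0.     0.001]
the job is handed in; nothing more can be done
None
```

I lifted the scoop level out of its dock and poured it over the funnel. The last pictures show the scoop and funnel empty and balls in the bottle, though I couldn't count all four there. I handed the job in with the arm still holding the scoop nose-down at about 57° above the funnel; no verdict came back.

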